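# Fill the slanted macaron jar and screw its cap on

## Robot

A 6-joint arm with a two-finger parallel gripper is mounted at the origin on the work surface. World frame = base frame: x ahead of the robot, y to its left, z up, the work surface at z = 0. Lengths are in m, angles in rad, forces in N, time in s.
With the tool pointing down it reaches from about 0.375 to 0.975 m from the base axis. Payload 3.8 kg.
Tool frame: the origin (TCP) lies on the centre line of the jaws, within the pads' length; the fingertips stand 14 mm ahead of it and the grasp point (between the pads) lies 5 mm behind it; z points along the fingers, y is the line along which they close (so a half turn about z gives the same grasp; the last joint's range is limited). The gripper opens to 88 mm and grips with 3 to 60 N. Pads are 18 mm wide; open, the fingers measure 123 mm over their backs; the gripper's body (75 mm by 187 mm) begins 45 mm behind the grasp point.
Start: joints at [1.229, 0.264, 1.604, -0, 1.274, -0.037], TCP at [0.203, 0.644, 0.253] pointing down, gripper open.
Joint ranges: [-2.63, 2.63], [-0.94, 2.18], [0.31, 2.57], [-1.31, 4.45], [0, 2.66], [-2.55, 2.55]. Speed limits (rad/s): [2.57, 2.57, 3.14, 3.14, 3.14, 3.14].

## Interface

Orientations are given as a unit quaternion [x, y, z, w].
In Python, from bench import manip, vision gives the robot as it stands. The module is installed in compiled form; this text tells all that it offers.
- The arm moves only by the tool send_rows, never from a script. Its argument "plan" is a list that holds one entry, the list of rows, each a list of 5 numbers: the opening, from 0 (shut) to 1 (fully open), then the shift along the tool's x, y, z scaled (see below), then the turn about the tool's z scaled (see below). A call has 1 to 12 rows; each row is the pose to reach, as a shift and turn from the pose commanded when the call began, along the tool's axes at that moment, turning the shorter way round; what a row does not reach only later rows make up. The controller multiplies each number of a shift by 0.5 m and each number of a turn by 180 degrees. A row lasts 1/10 s, in which the tool goes at most 50 mm and 8.59 degrees, less where a joint would pass 70% of its speed; a pose out of reach is approached as far as the arm can. A call with a number of a shift or a turn outside -1 to 1 is refused whole. A call with a gripper value outside its range is refused whole. The fingers move at their own pace and stop on an object; "force" is the grip in N (left out, the last holds). Time passes only in rows, so rows that repeat a pose let the fingers close. It gives the time, the measured TCP pose, the force, the opening and the grip force at its end, in the units of the state.
- manip.get_obs(): the state, without advancing time (a new reading comes with each control period).
- vision.read_camera(name): name is "side" or "top"; returns a dict with "frame" (480x640x3 uint8, red, green, blue), "range_z" (480x640 float32, m along the optical axis (not along the pixel's ray), 0 where there is no reading), "fovy" (degrees; the focal length in pixels is half the picture's height over the tangent of half this angle, whatever the lens; pixels are square), "cx", "cy" (the principal point, pixels), "T" (4x4, takes a point from camera to world coordinates). Camera axes: x right, y down, z forward; pixel columns grow to the right and rows downward; lengths in m; the calibration is good to about 2 mm. A picture is of the moment at which its call begins.
- manip.job_done(): hands the job in; it is judged then, once.
The state is a dict: "t": time; "qpos": joint angles; "qvel": joint speeds; "effort": joint torques, N m; "tool_pos": TCP position; "tool_rot": TCP orientation; "force": force on the tool from outside, world axes, zero at the start; "moment": the same for the moment, N m; "gripper_width": finger opening in m; "finger_force": force on a finger pad.
Only numpy, scipy, OpenCV 4.12 (cv2) and the standard library are available. Lean on these libraries where they do the work, as an engineer would, in place of code of your own. Each camera call takes 0.05 s, during which the arm holds its last target. There are 200 camera calls.

## Task

Carry the white tray by its brass bar to the slanted jar and tip the three macarons off it into the jar without touching them, then set the empty tray down flat on the counter. Swing the red cap round on its arm until it is fully home over the mouth, and only then screw it down fully tight, clockwise. Leave the cakes and the card stand where they are, and nudge none of them by more than a centimetre or two.

Things in the scene. Friction and masses are not known exactly. Their poses are not given: they have to be found in the camera images.
- jar: dark wooden cradle holding the jar, fixed to the counter, foot 180 x 160 mm; origin under its middle, z up. The jar is a clear cylinder, 124 mm outer and 116 mm inner diameter, 119 mm deep inside, leaning 30 degrees from vertical towards the cradle's -x. Jar and tray may swap sides from run to run
- jar_mouth (a point): centre of the jar's round mouth, in the plane of its rim. Axes: z is the jar's axis, pointing out of the mouth; x lies in the rim's plane, pointing up the slope to the rim's highest point; y is across, level
- jar_middle (a point): point on the jar's axis inside it, 70 mm below the mouth; same axes as jar_mouth
- cap_pivot (a point): axis of the pivot post, at the height of the rim: a steel post parallel to the jar's axis, 86 mm from it on the -y side of jar_mouth. An arm with a steel collar swings on it and carries the captive red cap, whose axis is 86 mm from the post; the cap stays parallel to the rim. Same axes as jar_mouth
- cap_grip (a point): middle of the white wing (60 mm long, 14 thick, 34 tall) on the round red cap (128 mm diameter, 22 tall): on the cap's axis, 23 mm above its top face, 11 mm below the wing's top. Axes: z is the cap's axis, parallel to the jar's, pointing out; x along the wing; y through its thickness. With the cap home and fully loose this point is 51 mm above jar_mouth along the axis
- cap_swing (a joint): swing of the cap's arm about its post, rad: 0 = home, cap centred over the mouth (a stop); grows as the cap swings away, clockwise seen from above, to the up-slope and -y side, at most 2.3. Starts at 1.8 to 2.2, clear of the mouth; closes counter-clockwise. Stays where it is left; about 0.2 Nm (2.5 N at the cap's centre) to move, 0.3 Nm uphill
- cap_turn (a joint): turn of the cap in its collar, rad, relative to the arm: 0 = fully loose, grows as it is screwed down clockwise seen from above, 1.5 = fully tight (a stop). It sinks 4 mm per rad. Starts at 0 to 0.2, takes 0.15 Nm, stays where left. Holding the wing at a fixed heading while the arm swings turns the screw too: to keep it loose, turn the wing with the arm
- tray_grip (a point): middle of the tray's brass bar (14 mm thick along x, 16 tall, 72 long along y), which bridges the tray's middle, 72 mm above its underside. White tray, 180 mm long (x), 72 wide (y), floor 4 mm, walls 32 mm high at sides and back, open at the front (+x), where the lip is 90 mm ahead of the bar. z is up from its floor. 0.24 to 0.39 kg. Pieces start to slide at 25 to 34 degrees
- macaron0_c (a point): centre of the pink macaron, a round piece 46 mm in diameter and 24 mm thick (25 g), lying flat in the tray
- macaron1_c (a point): centre of the cream macaron, a round piece 46 mm in diameter and 24 mm thick (25 g), lying flat in the tray
- macaron2_c (a point): centre of the green macaron, a round piece 46 mm in diameter and 24 mm thick (25 g), lying flat in the tray
- cake_red_c (a point): bystander: centre (32 mm up) of a white cake with red top on a 125 mm gold board, 100 mm diameter, 85 mm tall with its berries
- cake_brown_c (a point): bystander: centre (34 mm up) of a brown cake on a 125 mm gold board, 104 mm diameter, 90 mm tall with its berries
- cake_small_c (a point): bystander: centre (27 mm up) of a small white cake on a 90 mm gold board, 76 mm diameter, 75 mm tall with its berries
- card_c (a point): bystander: centre (30 mm up) of a blank card on a wooden foot, 75 mm wide (y), 36 mm deep (x), 62 mm tall
Mind the look-alikes: they are no part of the job. Leave any purple look-alike of the part that bears tray_grip alone. Of the things that look like the part that bears macaron0_c, take the one that is farthest to the robot's right at the start.

How it is judged:
By the outcome, as a careful person would: the job done as asked, in the order asked, and still so for the second after the job is handed in, with the robot touching nothing.
It also fails if it takes over 72 s, if anything falls off the work surface, if the arm or the gripper's body presses on something with over 40 N, if the wrist force passes 120 N, or if a joint passes its speed limit or range.

## Working session

There is one attempt and no reset: what is moved stays moved. The work goes in short steps, Python scripts to look and compute and a tool call to move; the robot and the scene stay as the last step left them, time stands still between calls to the robot, and variables do not carry over. Pictures are saved under pics/ and viewed, at most 10 in all, crops included, and the job is handed in when it is done.

Besides the shell and the picture viewer there is one more tool, called after "Call:" as a command line: name --argument value ..., lists and objects as JSON in quotes. send_rows: Moves the arm, as the interface text tells. Its arguments: {"type":"object","properties":{"plan":{"type":"array","items":{"type":"array","items":{"type":"array","items":{"type":"number","minimum":-1,"maximum":1}}}},"force":{"type":"number"}},"required":["plan"]}

```bash
mkdir -p pics
cat > h.py <<'E'
import numpy as np, cv2
from bench import manip, vision
def cam(n):
    c=vision.read_camera(n); c['f']=240/np.tan(np.radians(c['fovy'])/2); 
    v,u=np.mgrid[:480,:640]; z=c['range_z']
    p=np.stack([(u-c['cx'])*z/c['f'],(v-c['cy'])*z/c['f'],z],-1)
    c['P']=p@c['T'][:3,:3].T+c['T'][:3,3]; c['P'][z==0]=np.nan
    return c
def save(c,name,crop=None,s=1):
    im=c['frame'][...,::-1]
    if crop: a,b,d,e=crop; im=im[b:e,a:d]
    cv2.imwrite('pics/'+name,cv2.resize(im,None,fx=s,fy=s))
E
python3 - <<'E'
from h import *
for n in('top','side'):
    c=cam(n); save(c,n+'0.png'); np.savez(n+'0.npz',P=c['P'],F=c['frame']); print(n,c['fovy'],c['T'].round(3).tolist())
print(manip.get_obs())
E
```

```text
top 45.747130089403704 [[-0.016, -0.991, 0.133, 0.448], [-1.0, 0.018, 0.018, 0.032], [-0.02, -0.133, -0.991, 1.139], [0.0, 0.0, 0.0, 1.0]]
side 51.15497617072546 [[0.984, -0.141, 0.11, 0.511], [-0.179, -0.743, 0.645, -0.563], [-0.01, -0.654, -0.756, 0.813], [0.0, 0.0, 0.0, 1.0]]
{'t': 0.1, 'qpos': array([ 1.22912109e+00,  2.64639354e-01,  1.60523477e+00, -3.82875660e-05,
        1.27371139e+00, -3.68734531e-02]), 'qvel': array([ 6.91432057e-04, -2.25232851e-03, -2.32674210e-03, -3.29978425e-05,
        1.00382112e-03,  6.98850347e-04]), 'effort': array([ 4.12291718e-05, -5.03623796e+01, -3.58067250e+01,  7.31074344e-02,
        2.34821707e-02, -5.74382329e-05]), 'tool_pos': array([0.202359  , 0.64330506, 0.25153984]), 'tool_rot': array([ 1.51806000e-01,  9.88409806e-01, -9.82079418e-04, -1.69502118e-04]), 'force': array([-0.02309573, -0.00476887, -0.01132746]), 'moment': array([ 5.55564486e-05, -1.65584834e-02,  9.06079913e-03]), 'finger_force': 0.0, 'gripper_width': 0.08819443124471048}
```

View pics/top0.png

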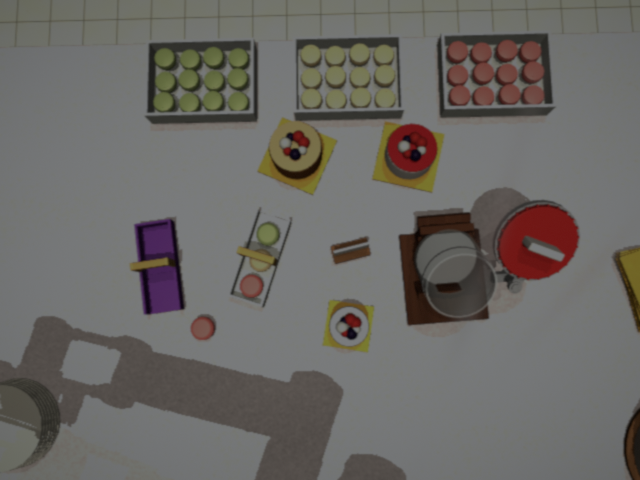

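View pics/side0.png

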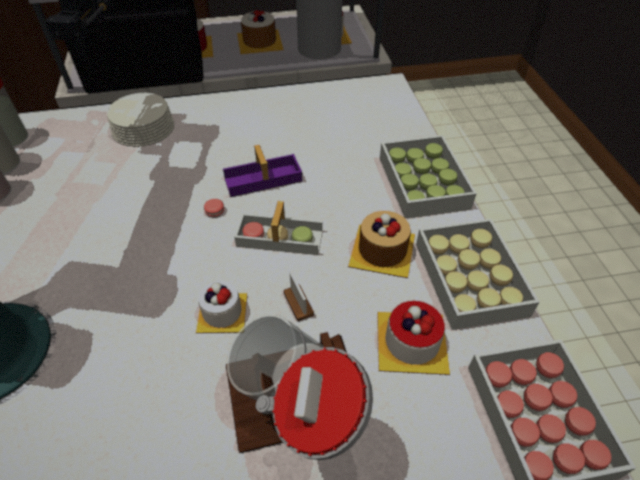

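```bash
python3 - <<'E'
from h import *
for n in('top','side'):
    d=np.load(n+'0.npz');P=d['P'];F=d['F'].astype(int)
    m=(F[...,0]>150)&(F[...,1]<60)&(F[...,2]<60)
    nl,lab,st,ce=cv2.connectedComponentsWithStats(m.astype(np.uint8))
    k=1+np.argmax(st[1:,4]); q=P[lab==k]; q=q[~np.isnan(q).any(1)]
    c=np.median(q,0)
    for _ in range(8):
        s=q-c; g=np.ones(len(s),bool) if _==0 else abs(s@nrm)<.004
        c=q[g].mean(0); nrm=np.linalg.svd(q[g]-c,full_matrices=0)[2][2]; nrm*=np.sign(nrm[2])
    q=q[abs((q-c)@nrm)<.004]
    e1=np.cross([0,0,1],nrm);e1/=np.linalg.norm(e1);e2=np.cross(nrm,e1)
    uv=np.stack([(q-c)@e1,(q-c)@e2],1).astype(np.float32)
    (a,b),r=cv2.minEnclosingCircle(uv)
    print(n,'cap centre top',(c+a*e1+b*e2).round(4),'n',nrm.round(3),'tilt',np.degrees(np.arccos(nrm[2])),'r',r,len(q))
    R=lambda x0,y0,x1,y1:P[y0:y1,x0:x1].reshape(-1,3)
t=np.load('top0.npz');s=np.load('side0.npz')
print('corners cradle etc top:')
for n,d,pts in(('top',t,[(402,236),(408,324),(488,318),(545,249),(262,257),(258,256),(268,232),(251,284),(203,328),(262,208),(290,214),(235,295),(264,304),(243,249),(274,262)]),('side',s,[(310,395),(278,220),(279,207),(254,230),(302,234),(237,250),(320,250),(322,222),(242,222)])):
    for u,v in pts: print(n,(u,v),d['P'][v,u].round(3))
E
python3 - <<'E'
from h import *
import numpy as np
t=np.load('top0.npz')['F'];s=np.load('side0.npz')['F']
a=cv2.resize(t[195:345,120:300],None,fx=2.2,fy=2.2);b=cv2.resize(s[190:460,200:380],None,fx=2.2,fy=2.2)
c=cv2.resize(t[200:340,390:590],None,fx=1.98,fy=1.98)
im=np.zeros((600,800,3),np.uint8);im[:a.shape[0],:396]=a[:,:396];im[:594,400:796]=b;k=min(c.shape[0],600-330);im[330:330+k,:396]=c[:k]
cv2.imwrite('pics/crops.png',im[...,::-1])
E
```

```text
Traceback (most recent call last):
ValueError: attempt to get argmax of an empty sequence
```

View pics/crops.png

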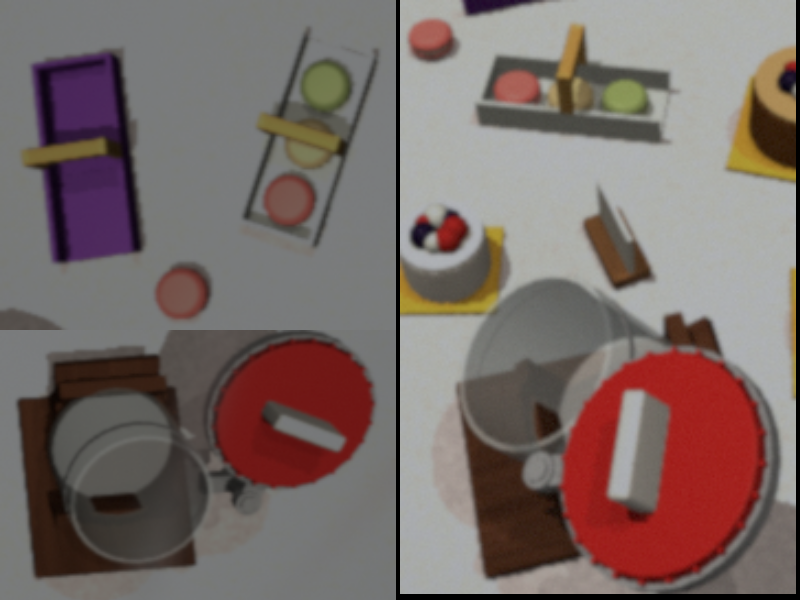

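```bash
cat > m.py <<'E'
from h import *
def cap(P,F,roi):
    F=F.astype(int); m=(F[...,0]>2.5*F[...,1])&(F[...,0]>2.5*F[...,2])&(F[...,0]>60)
    z=np.zeros_like(m); x0,y0,x1,y1=roi; z[y0:y1,x0:x1]=1; m&=z
    q=P[m]; q=q[~np.isnan(q).any(1)]; c=np.median(q,0)
    for _ in range(10):
        s=q-c; g=np.ones(len(s),bool) if _==0 else abs(s@nrm)<.006
        c=q[g].mean(0); nrm=np.linalg.svd(q[g]-c,full_matrices=0)[2][2]; nrm*=np.sign(nrm[2])
    q=q[abs((q-c)@nrm)<.006]
    e1=np.cross([0,0,1],nrm);e1/=np.linalg.norm(e1);e2=np.cross(nrm,e1)
    uv=np.stack([(q-c)@e1,(q-c)@e2],1).astype(np.float32)
    (a,b),r=cv2.minEnclosingCircle(uv)
    return c+a*e1+b*e2,nrm,r,len(q)
E
python3 - <<'E'
from m import *
for n,roi in(('top',(490,195,590,285)),('side',(265,340,375,460))):
    d=np.load(n+'0.npz'); c,nn,r,k=cap(d['P'],d['F'],roi)
    print(n,c.round(4),nn.round(3),'tilt',np.degrees(np.arccos(nn[2])).round(1),'az',np.degrees(np.arctan2(nn[1],nn[0])).round(1),r,k)
for n,pts in(('top',[(402,236),(408,324),(488,318),(478,230),(545,249),(530,243),(560,254),(240,252),(256,257),(273,262),(268,232),(263,263),(251,284),(203,328),(262,208),(290,214),(235,295),(264,304)]),('side',[(312,375),(302,415),(278,207),(273,237),(280,235),(254,230),(302,234),(237,250),(320,250),(322,222),(242,222)])):
    P=np.load(n+'0.npz')['P']
    for u,v in pts: print(n,(u,v),P[v,u].round(3))
E
```

```text
top [ 0.5569 -0.2958  0.2219] [-0.497 -0.032  0.867] tilt 29.8 az -176.3 0.06555336713790894 3878
side [ 0.5555 -0.2984  0.2203] [-0.494 -0.035  0.869] tilt 29.7 az -175.9 0.06673041731119156 6058
top (402, 236) [ 0.602 -0.102  0.007]
top (408, 324) [ 0.427 -0.108  0.01 ]
top (488, 318) [ 0.437 -0.264  0.01 ]
top (478, 230) [ 0.61  -0.253  0.013]
top (545, 249) [ 0.544 -0.294  0.253]
top (530, 243) [ 0.553 -0.27   0.257]
top (560, 254) [ 0.536 -0.319  0.248]
top (240, 252) [0.567 0.211 0.078]
top (256, 257) [0.557 0.18  0.081]
top (273, 262) [0.548 0.15  0.069]
top (268, 232) [0.612 0.164 0.027]
top (263, 263) [0.551 0.174 0.029]
top (251, 284) [0.51  0.197 0.029]
top (203, 328) [0.426 0.291 0.025]
top (262, 208) [ 0.666  0.179 -0.   ]
top (290, 214) [ 0.652  0.123 -0.002]
top (235, 295) [0.49  0.234 0.   ]
top (264, 304) [0.471 0.175 0.004]
side (312, 375) [ 0.555 -0.281  0.251]
side (302, 415) [ 0.535 -0.325  0.244]
side (278, 207) [0.566 0.2   0.076]
side (273, 237) [0.546 0.149 0.041]
side (280, 235) [0.562 0.166 0.026]
side (254, 230) [0.509 0.19  0.026]
side (302, 234) [0.609 0.159 0.027]
side (237, 250) [ 0.467  0.167 -0.004]
side (320, 250) [ 0.643  0.132 -0.002]
side (322, 222) [ 0.663  0.214 -0.002]
side (242, 222) [0.485 0.226 0.019]
```

Run:
```python
from h import *
n=np.array([-.497,-.034,.868]);n/=np.linalg.norm(n)
y=np.cross(n,[1,0,0]);y=np.cross([0,0,1],[-n[0],-n[1],0]);y/=np.linalg.norm(y);u=np.cross(y,n)
print('u',u.round(3),'y',y.round(3))
C=np.array([.556,-.297,.221]);A=C-.0275*n
for nm,pts in(('top',[(457,282),(421,279),(495,285),(460,247),(456,318),(515,284)]),('side',[(266,356),(229,368),(305,345),(278,318),(254,395),(248,466-60)])):
    c=cam(nm);T=c['T']
    for p in pts:
        d=T[:3,:3]@[(p[0]-c['cx'])/c['f'],(p[1]-c['cy'])/c['f'],1];o=T[:3,3]
        X=o+d*((A-o)@n)/(d@n); r=X-A
        print(nm,p,X.round(4),'u,y rel cap',(r@u).round(4),(r@y).round(4))
```

```text
u [0.865 0.059 0.498] y [-0.068  0.998  0.   ]
top (457, 282) [ 0.4998 -0.175   0.1619] u,y rel cap -0.0709 0.1256
top (421, 279) [ 0.5056 -0.1131  0.1676] u,y rel cap -0.0593 0.1869
top (495, 285) [ 0.4938 -0.2408  0.1559] u,y rel cap -0.0829 0.0603
top (460, 247) [ 0.5561 -0.1758  0.1941] u,y rel cap -0.0061 0.1209
top (456, 318) [ 0.4387 -0.1777  0.1268] u,y rel cap -0.1414 0.127
top (515, 284) [ 0.495  -0.2752  0.1552] u,y rel cap -0.0842 0.0259
side (266, 356) [ 0.501  -0.1939  0.1618] u,y rel cap -0.0709 0.1067
side (229, 368) [ 0.4434 -0.1852  0.1292] u,y rel cap -0.1365 0.1192
side (305, 345) [ 0.5574 -0.2048  0.1937] u,y rel cap -0.0069 0.0919
side (278, 318) [ 0.5265 -0.143   0.1784] u,y rel cap -0.0376 0.1556
side (254, 395) [ 0.4769 -0.2431  0.1461] u,y rel cap -0.1025 0.0592
side (248, 406) [ 0.4666 -0.2548  0.1398] u,y rel cap -0.1153 0.0482
```

Run:
```python
from h import *
for n,(x0,y0,x1,y1) in(('top',(230,235,285,275)),('side',(262,195,292,245))):
    d=np.load(n+'0.npz');P=d['P'];F=d['F'].astype(int)
    m=np.zeros(P.shape[:2],bool);m[y0:y1,x0:x1]=1
    m&=(F[...,0]>1.5*F[...,2])&(P[...,2]>.06)
    q=P[m]; t=q[q[:,2]>.074]
    (c,s,a)=cv2.minAreaRect((t[:,:2]*1000).astype(np.float32)); b=cv2.boxPoints((c,s,a))
    print(n,len(q),len(t),'z',np.percentile(q[:,2],[5,50,95]).round(3),c,s,a,b.round(0).tolist())
print(manip.get_obs()['tool_pos'])
```

```text
top 292 274 z [0.072 0.079 0.083] (561.8786010742188, 181.93353271484375) (70.50182342529297, 14.158653259277344) 71.33804321289062 [[544.0, 151.0], [557.0, 146.0], [580.0, 213.0], [566.0, 218.0]]
side 221 166 z [0.065 0.077 0.079] (561.4024658203125, 180.43756103515625) (74.36070251464844, 14.539884567260742) 69.78260803222656 [[542.0, 148.0], [555.0, 143.0], [581.0, 213.0], [567.0, 218.0]]
[0.20243817 0.64349543 0.25184605]
```

Call:
send_rows --plan '[[[1,-0.08,-0.055,0.01,0],[1,-0.16,-0.11,0.02,0],[1,-0.24,-0.166,0.04,0],[1,-0.32,-0.22,0.06,0],[1,-0.4,-0.276,0.08,0],[1,-0.48,-0.332,0.1,0],[1,-0.56,-0.386,0.12,0],[1,-0.64,-0.442,0.14,0],[1,-0.73,-0.5,0.16,0],[1,-0.82,-0.56,0.18,0],[1,-0.91,-0.63,0.19,0],[1,-0.962,-0.664,0.2,0]]]' --force 60

```text
t: 1.4
tool_pos: [0.5626, 0.1808, 0.1525]
tool_rot: [0.152, 0.988, 0.0, 0.0]
force: [0.1, 1.5, -0.9]
gripper_width: 0.088
finger_force: 0.0
```

Call:
send_rows --plan '[[[1,0,0,0,0],[1,0,0,0,0]]]'

```text
t: 1.6
tool_pos: [0.5619, 0.1817, 0.1522]
tool_rot: [0.153, 0.988, -0.0, -0.001]
force: [0.2, 0.5, -0.5]
gripper_width: 0.0884
finger_force: 0.0
```

```bash
cat >> h.py <<'E'
from scipy.spatial.transform import Rotation as R
def rel(target, yaw_y=None):
    "scaled shift from current pose to world target; yaw_y az of tool y in deg wanted"
    o=manip.get_obs(); r=R.from_quat(o['tool_rot']).as_matrix(); d=r.T@(np.array(target)-o['tool_pos'])/.5
    az=np.degrees(np.arctan2(r[1,1],r[0,1])); t=None
    if yaw_y is not None: t=-(((yaw_y-az)+180)%360-180)/180
    print('t',round(o['t'],2),'pos',o['tool_pos'].round(4),'az_y',az.round(2),'shift',d.round(4),'turn',t,'w',o['gripper_width'].round(4),'F',o['force'].round(1),'ff',o['finger_force'].round(1))
E
python3 - <<'E'
from h import *
rel([.5616,.181,.067],71.8); c=cam('side'); save(c,'s1.png',(200,140,360,270),4)
E
```

```text
Traceback (most recent call last):
  File "h.py", line 19, in rel
    print('t',round(o['t'],2),'pos',o['tool_pos'].round(4),'az_y',az.round(2),'shift',d.round(4),'turn',t,'w',o['gripper_width'].round(4),'F',o['force'].round(1),'ff',o['finger_force'].round(1))
                                                                                                              ^^^^^^^^^^^^^^^^^^^^^^^^
AttributeError: 'float' object has no attribute 'round'
```

```bash
sed -i "s/o\['gripper_width'\].round(4)/round(float(o['gripper_width']),4)/; s/o\['finger_force'\].round(1)/round(float(o['finger_force']),1)/" h.py
python3 - <<'E'
from h import *
rel([.5616,.181,.067],71.8); c=cam('side'); save(c,'s1.png',(200,140,360,270),4)
E
```

```text
t 1.6 pos [0.5619 0.1817 0.1522] az_y 72.37 shift [-0.     -0.0015  0.1704] turn 0.003177023647417343 w 0.0884 F [ 0.2  0.5 -0.5] ff 0.0
```

View pics/s1.png

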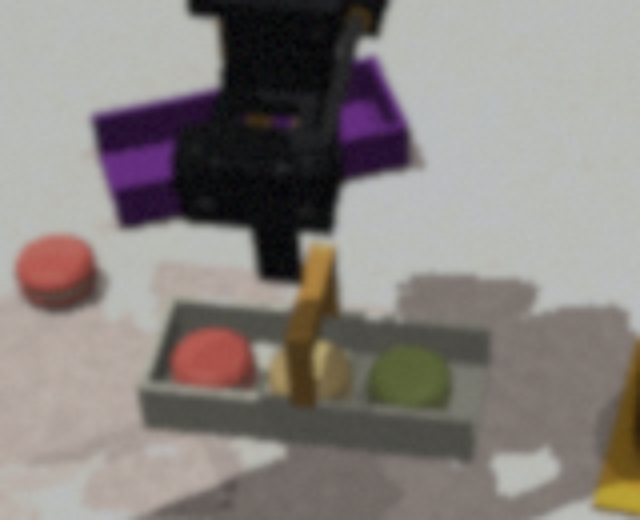

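Candidates (top view): pink macaron loose at (203,328) vs in the tray at (251,285). The tray one is farther right, so it is the one meant. Trays: purple (158,265) is the decoy; white (262,257) is ours, open at its +x end. The crop confirms the fingers straddle the white tray's bar.

Call:
send_rows --plan '[[[1,0,-0.001,0.06,0],[1,0,-0.001,0.12,0],[1,0,-0.001,0.155,0],[1,0,-0.001,0.17,0],[1,0,-0.001,0.17,0],[0,0,-0.001,0.17,0],[0,0,-0.001,0.17,0],[0,0,-0.001,0.17,0],[0,0,-0.001,0.17,0],[0,0,-0.001,0.17,0],[0,0,-0.001,0.17,0]]]' --force 50

```text
t: 2.75
tool_pos: [0.5625, 0.1828, 0.0693]
tool_rot: [0.152, 0.988, 0.001, 0.001]
force: [-1.1, 1.4, 6.8]
gripper_width: 0.0712
finger_force: 50.0
```

Call:
send_rows --plan '[[[0,0,0,-0.01,0],[0,0,0,-0.03,0],[0,0,0,-0.06,0],[0,0,0,-0.1,0],[0,0,0,-0.13,0],[0,0,0,-0.15,0],[0,0,0,-0.15,0],[0,0,0,-0.15,0]]]'

```text
t: 3.55
tool_pos: [0.5614, 0.1823, 0.1427]
tool_rot: [0.152, 0.988, -0.0, 0.0]
force: [-0.1, -0.0, -4.4]
gripper_width: 0.0712
finger_force: 50.0
```

Run:
```python
from h import *
c=cam('side'); save(c,'s2.png',(200,120,360,250),4); rel([.5616,.181,.067],71.8)
```

```text
t 3.6 pos [0.561  0.1822 0.142 ] az_y 72.54 shift [-0.0021 -0.0018  0.15  ] turn 0.004092876909069787 w 0.0716 F [-0.9 -0.5 -4.9] ff 50.0
```

View pics/s2.png

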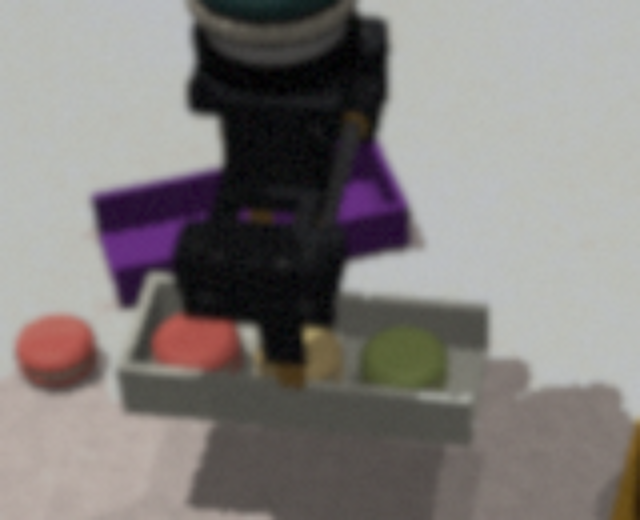

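Run:
```python
from h import *
rel([.4165,-.183,.289],94)
```

```text
t 3.6 pos [0.561  0.1822 0.142 ] az_y 72.54 shift [ 0.0568 -0.7836 -0.2933] turn -0.11924045642426348 w 0.0716 F [-0.9 -0.5 -4.9] ff 50.0
```

Call:
send_rows --plan '[[[0,0,-0.005,-0.03,0],[0,0,-0.02,-0.08,0],[0,0.005,-0.05,-0.14,-0.01],[0,0.01,-0.09,-0.19,-0.02],[0,0.015,-0.14,-0.23,-0.03],[0,0.02,-0.2,-0.26,-0.04],[0,0.025,-0.26,-0.28,-0.05],[0,0.03,-0.33,-0.29,-0.06],[0,0.035,-0.4,-0.293,-0.07],[0,0.04,-0.47,-0.293,-0.08],[0,0.045,-0.54,-0.293,-0.09],[0,0.05,-0.61,-0.293,-0.1]]]'

```text
t: 4.8
tool_pos: [0.4451, -0.1022, 0.2896]
tool_rot: [-0.005, 1.0, -0.0, 0.0]
force: [0.8, 0.8, -4.5]
gripper_width: 0.0715
finger_force: 50.0
```

Run:
```python
from h import *
rel([.4165,-.183,.289],94)
```

```text
t 4.8 pos [ 0.4451 -0.1022  0.2896] az_y 90.62 shift [ 0.059  -0.1609  0.0013] turn -0.018772051040099946 w 0.0715 F [ 0.8  0.8 -4.5] ff 50.0
```

Call:
send_rows --plan '[[[0,0.02,-0.06,0,-0.008],[0,0.04,-0.11,0,-0.015],[0,0.055,-0.145,0,-0.019],[0,0.059,-0.161,0,-0.019],[0,0.059,-0.161,0,-0.019],[0,0.059,-0.161,0,-0.019]]]'

```text
t: 5.4
tool_pos: [0.4176, -0.1813, 0.2893]
tool_rot: [-0.034, 0.999, 0.0, 0.0]
force: [0.1, 0.6, -5.0]
gripper_width: 0.0715
finger_force: 50.0
```

Run:
```python
from h import *
rel([.4165,-.183,.289],94)
a=cam('top');b=cam('side')
im=np.zeros((600,800,3),np.uint8)
im[:,:400]=cv2.resize(a['frame'][180:390,400:540],(400,600));im[:,400:]=cv2.resize(b['frame'][240:480,180:340],(400,600))
cv2.imwrite('pics/j1.png',im[...,::-1])
```

```text
t 5.4 pos [ 0.4176 -0.1813  0.2893] az_y 93.93 shift [ 0.0025 -0.0032  0.0005] turn -0.00038567535693295616 w 0.0715 F [ 0.1  0.6 -5. ] ff 50.0
```

View pics/j1.png

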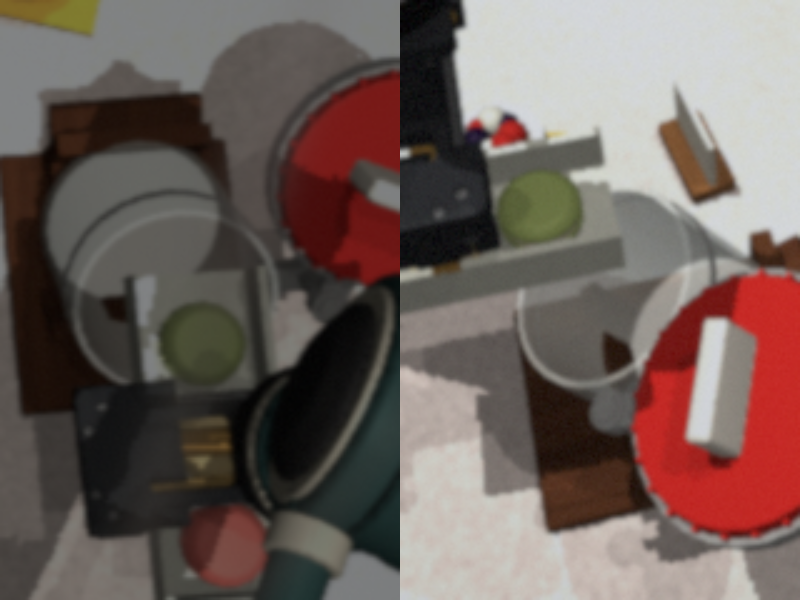

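Call:
send_rows --plan '[[[0,-0.01,0,0.02,0],[0,-0.02,0,0.06,0],[0,-0.02,0,0.1,0],[0,-0.02,0,0.125,0],[0,-0.02,0,0.13,0],[0,-0.04,0,0.13,0],[0,-0.06,0,0.13,0],[0,-0.07,0,0.13,0],[0,-0.07,0,0.13,0]]]'

```text
t: 6.4
tool_pos: [0.4445, -0.1816, 0.2236]
tool_rot: [-0.036, 0.999, -0.002, -0.011]
force: [-29.0, -10.1, 5.4]
gripper_width: 0.0715
finger_force: 49.9
```

Call:
send_rows --plan '[[[0,-0.01,0,0,0],[0,-0.02,0,0,0],[0,-0.03,0,-0.005,0],[0,-0.04,0,-0.015,0],[0,-0.05,0,-0.025,0],[0,-0.06,0,-0.033,0],[0,-0.07,0,-0.04,0],[0,-0.07,0,-0.04,0]]]'

```text
t: 7.2
tool_pos: [0.4833, -0.1824, 0.251]
tool_rot: [-0.035, 0.999, -0.005, -0.005]
force: [-27.6, -11.0, 27.2]
gripper_width: 0.0699
finger_force: 50.3
```

Run:
```python
from h import *
rel([.4963,-.1775,.160],94)
b=cam('side'); save(b,'j2.png',(140,200,380,440),2.5)
```

```text
t 7.2 pos [ 0.4833 -0.1824  0.251 ] az_y 93.98 shift [-0.0285  0.0098  0.1816] turn -0.00012468184497467722 w 0.0699 F [-27.6 -11.   27.2] ff 50.3
```

View pics/j2.png

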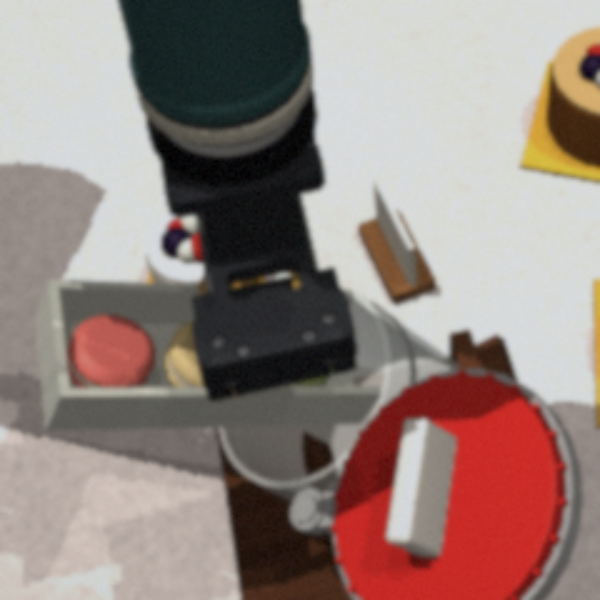

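Run:
```python
from h import *
b=cam('side');P=b['P']
def w(x,y): return P[int(200+y/2.5),int(140+x/2.5)].round(3)
for p in[(55,400),(65,420),(120,410),(200,410),(280,405),(340,405),(360,400),(375,395),(50,300),(110,340),(180,370),(310,382),(370,380)]: print(p,w(*p))
rel([.4963,-.1775,.160],94)
o=manip.get_obs();print(o['moment'])
```

```text
(55, 400) [ 0.375 -0.228  0.255]
(65, 420) [ 0.375 -0.229  0.235]
(120, 410) [ 0.402 -0.227  0.233]
(200, 410) [ 0.44  -0.222  0.211]
(280, 405) [ 0.482 -0.219  0.197]
(340, 405) [ 0.514 -0.215  0.177]
(360, 400) [ 0.525 -0.214  0.178]
(375, 395) [ 0.534 -0.213  0.179]
(50, 300) [ 0.372 -0.171  0.26 ]
(110, 340) [ 0.4   -0.191  0.243]
(180, 370) [ 0.432 -0.203  0.222]
(310, 382) [ 0.499 -0.202  0.188]
(370, 380) [ 0.537 -0.127  0.046]
t 7.3 pos [ 0.4838 -0.1822  0.2514] az_y 93.99 shift [-0.027   0.0096  0.1824] turn -2.845042589711966e-05 w 0.0697 F [-28.5 -11.5  28.3] ff 50.2
[-1.23124476  4.77613788  0.22086155]
```

Call:
send_rows --plan '[[[0,-0.01,0,-0.012,0],[0,-0.02,0,-0.02,0],[0,-0.03,0,-0.027,0],[0,-0.04,0,-0.034,0],[0,-0.05,0,-0.04,0],[0,-0.06,0,-0.044,0],[0,-0.07,0,-0.048,0],[0,-0.07,0,-0.048,0],[0,-0.07,0,-0.048,0],[0,-0.07,0,-0.048,0]]]'

```text
t: 8.3
tool_pos: [0.5228, -0.1753, 0.2697]
tool_rot: [-0.035, 0.999, -0.001, 0.001]
force: [-4.0, -3.2, 2.2]
gripper_width: 0.0685
finger_force: 50.1
```

Run:
```python
from h import *
rel([.4963,-.1775,.160],94)
b=cam('side'); save(b,'j3.png',(140,200,380,440),2.5)
```

```text
t 8.3 pos [ 0.5228 -0.1753  0.2697] az_y 93.97 shift [ 0.0535 -0.0004  0.2192] turn -0.00015533359281584403 w 0.0685 F [-4.  -3.2  2.2] ff 50.1
```

View pics/j3.png

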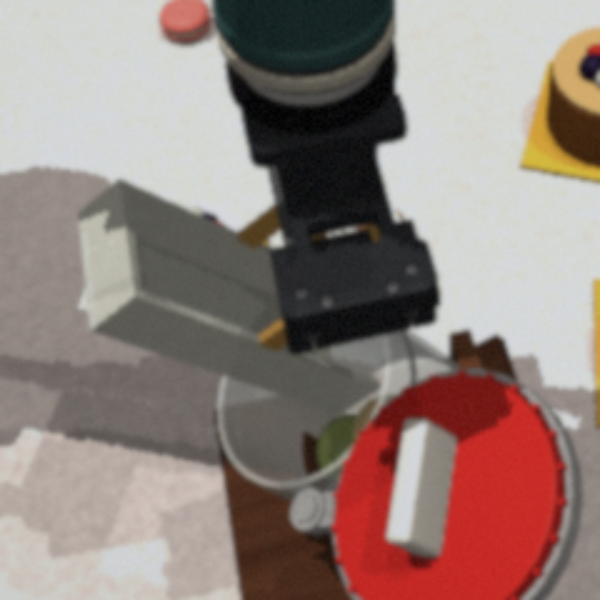

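Call:
send_rows --plan '[[[0,0.02,0,0,0],[0,0.05,0,0,0],[0,0.08,0,-0.01,0],[0,0.08,0,-0.01,0],[0,0.08,0,-0.01,0],[0,0.08,0,-0.01,0],[0,0.1,0,-0.06,0],[0,0.12,0,-0.12,0],[0,0.14,0,-0.18,0],[0,0.14,0,-0.2,0]]]'

```text
t: 9.35
tool_pos: [0.4533, -0.1799, 0.3719]
tool_rot: [-0.034, 0.999, -0.001, 0.003]
force: [-0.4, 0.3, -3.0]
gripper_width: 0.0687
finger_force: 50.0
```

Run:
```python
from h import *
rel([.4963,-.1775,.160],94)
a=cam('top');b=cam('side')
im=np.zeros((600,800,3),np.uint8)
im[:,:400]=cv2.resize(a['frame'][180:390,400:540],(400,600));im[:,400:]=cv2.resize(b['frame'][180:420,140:300],(400,600))
cv2.imwrite('pics/j4.png',im[...,::-1])
```

```text
t 9.35 pos [ 0.4533 -0.1799  0.3719] az_y 93.95 shift [-8.390e-02  1.000e-04  4.242e-01] turn -0.0002886476331077069 w 0.0687 F [-0.4  0.3 -3. ] ff 50.0
```

View pics/j4.png

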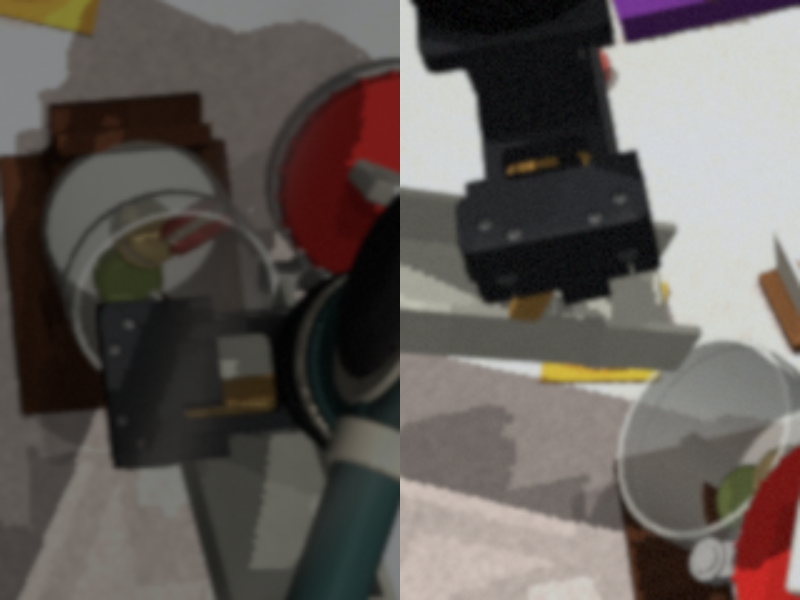

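Call:
send_rows --plan '[[[0,-0.01,0.03,0.01,0],[0,-0.03,0.09,0.02,0],[0,-0.055,0.16,0.03,0],[0,-0.085,0.24,0.05,0],[0,-0.115,0.32,0.07,0],[0,-0.145,0.4,0.09,0],[0,-0.175,0.48,0.11,0],[0,-0.205,0.56,0.14,0],[0,-0.235,0.63,0.18,0],[0,-0.255,0.68,0.23,0],[0,-0.263,0.707,0.28,0],[0,-0.263,0.707,0.32,0]]]'

```text
t: 10.65
tool_pos: [0.558, 0.1846, 0.2033]
tool_rot: [-0.036, 0.999, -0.0, -0.002]
force: [0.3, -0.2, -2.9]
gripper_width: 0.0689
finger_force: 50.0
```

Call:
send_rows --plan '[[[0,0,0,0,0],[0,0,0,0,0]]]' --force 12

```text
t: 10.85
tool_pos: [0.5582, 0.1823, 0.206]
tool_rot: [-0.035, 0.999, -0.0, -0.002]
force: [1.2, -0.5, -2.8]
gripper_width: 0.0714
finger_force: 12.0
```

Run:
```python
from h import *
rel([.56,.182,.069],94)
a=cam('top');b=cam('side')
im=np.zeros((600,800,3),np.uint8)
im[:,:400]=cv2.resize(a['frame'][170:380,200:340],(400,600));im[:,400:]=cv2.resize(b['frame'][50:290,190:350],(400,600))
cv2.imwrite('pics/t1.png',im[...,::-1])
```

```text
t 10.85 pos [0.5582 0.1823 0.206 ] az_y 93.98 shift [-0.0045 -0.0005  0.2739] turn -0.00012414416354494681 w 0.0714 F [ 1.2 -0.5 -2.8] ff 12.0
```

View pics/t1.png

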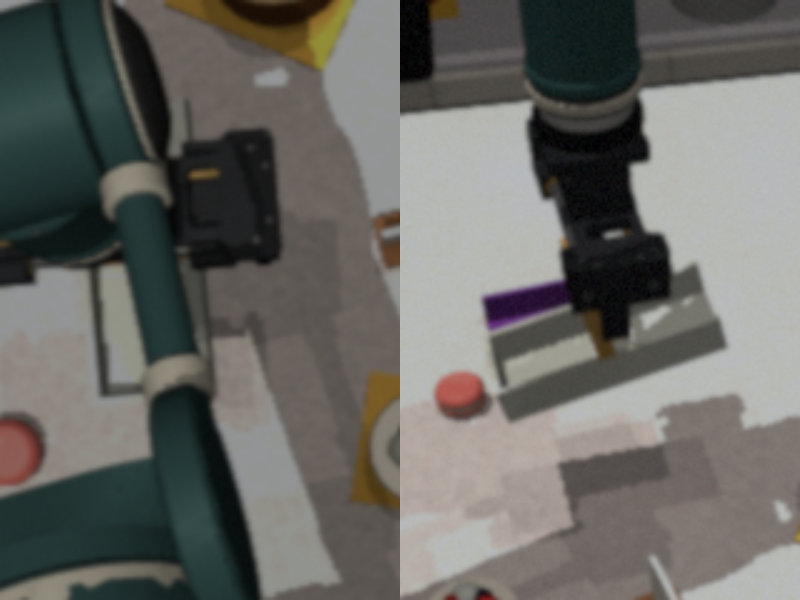

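Call:
send_rows --plan '[[[0,0,0,0.05,0],[0,0,0,0.1,0],[0,0,0,0.14,0],[0,0,0,0.17,0],[0,0,0,0.2,0],[0,0,0,0.22,0],[0,0,0,0.24,0],[0,0,0,0.255,0],[0,0,0,0.265,0],[0,0,0,0.27,0],[0,0,0,0.272,0],[0,0,0,0.272,0]]]' --force 8

```text
t: 12.15
tool_pos: [0.5595, 0.1824, 0.0726]
tool_rot: [-0.035, 0.999, 0.0, 0.0]
force: [-0.4, 1.1, -1.4]
gripper_width: 0.0719
finger_force: 8.0
```

Run:
```python
from h import *
rel([.56,.182,.069],94)
a=cam('top');b=cam('side');P=b['P']
for y in range(200,262,6): print(y,[tuple(P[y,x].round(3).tolist()) for x in range(230,330,16)])
```

```text
t 12.15 pos [0.5595 0.1824 0.0726] az_y 93.96 shift [-0.0009 -0.0009  0.0072] turn -0.00023196580944721113 w 0.0719 F [-0.4  1.1 -1.4] ff 8.0
200 [(0.463, 0.327, -0.004), (0.5, 0.316, -0.0), (0.533, 0.161, 0.138), (0.562, 0.134, 0.158), (0.611, 0.293, 0.001), (0.649, 0.29, -0.003), (0.686, 0.283, -0.002)]
206 [(0.462, 0.306, -0.003), (0.498, 0.298, -0.002), (0.535, 0.295, -0.006), (0.56, 0.113, 0.163), (0.589, 0.106, 0.164), (0.645, 0.271, -0.003), (0.682, 0.263, -0.002)]
212 [(0.46, 0.286, -0.003), (0.497, 0.277, -0.001), (0.529, 0.104, 0.161), (0.557, 0.097, 0.163), (0.587, 0.094, 0.16), (0.642, 0.251, -0.003), (0.678, 0.244, -0.003)]
218 [(0.459, 0.268, -0.005), (0.495, 0.259, -0.003), (0.528, 0.123, 0.127), (0.556, 0.088, 0.156), (0.586, 0.092, 0.147), (0.638, 0.231, -0.001), (0.674, 0.224, -0.002)]
224 [(0.458, 0.247, -0.003), (0.494, 0.208, 0.03), (0.528, 0.208, 0.023), (0.555, 0.097, 0.131), (0.599, 0.213, 0.004), (0.634, 0.205, 0.006), (0.671, 0.207, -0.003)]
230 [(0.458, 0.195, 0.031), (0.492, 0.209, 0.011), (0.526, 0.209, 0.003), (0.557, 0.129, 0.081), (0.596, 0.193, 0.006)
[... 180 characters left out ...]
 0.023), (0.664, 0.172, -0.004)]
242 [(0.454, 0.191, -0.002), (0.488, 0.182, 0.002), (0.522, 0.171, 0.006), (0.555, 0.144, 0.028), (0.589, 0.148, 0.017), (0.625, 0.152, 0.005), (0.66, 0.152, -0.001)]
248 [(0.452, 0.174, -0.002), (0.488, 0.139, 0.03), (0.52, 0.141, 0.02), (0.554, 0.147, 0.006), (0.589, 0.148, -0.002), (0.623, 0.143, -0.004), (0.656, 0.132, 0.001)]
254 [(0.451, 0.157, -0.002), (0.485, 0.14, 0.01), (0.519, 0.142, 0.001), (0.552, 0.139, -0.003), (0.586, 0.133, -0.004), (0.62, 0.126, -0.003), (0.654, 0.12, -0.004)]
260 [(0.45, 0.14, -0.002), (0.483, 0.133, -0.001), (0.517, 0.128, -0.003), (0.55, 0.118, 0.001), (0.583, 0.114, -0.001), (0.617, 0.108, -0.002), (0.65, 0.103, -0.003)]
```

Call:
send_rows --plan '[[[0,0,0,0.006,0],[0,0,0,0.006,0],[1,0,0,0.006,0],[1,0,0,0.006,0],[1,0,0,0.006,0],[1,0,0,0.006,0],[1,0,0,-0.03,0],[1,0,0,-0.1,0],[1,0,0,-0.2,0],[1,0,0,-0.3,0],[1,0,0,-0.4,0],[1,0,0,-0.5,0]]]'

```text
t: 13.45
tool_pos: [0.5587, 0.1821, 0.3242]
tool_rot: [-0.034, 0.999, 0.0, -0.0]
force: [1.4, 1.0, -0.6]
gripper_width: 0.0882
finger_force: 0.0
```

```bash
cat > g.py <<'E'
from h import *
M=np.array([.4963,-.1775,.160])
def setn(n):
    n=n/np.linalg.norm(n);y=np.cross([0,0,1],[-n[0],-n[1],0]);y/=np.linalg.norm(y);return np.cross(y,n),y,n
U,Y,N=setn(np.array([-.496,-.0345,.868]))
def W(u,y,n): return M+(u*U+y*Y+n*N)/1000
def loc(p): d=(np.array(p)-M)*1000; return np.array([d@U,d@Y,d@N]).round(1)
def push(s,D,ntip,side=0):
    e=np.array([np.sin(s),np.cos(s)]);d=np.array([-np.cos(s),np.sin(s)])
    p=86*e-D*d; t=W(p[0],p[1]-86,ntip); h=d[0]*U+d[1]*Y
    return t+[0,0,.014], np.degrees(np.arctan2(h[1],h[0]))-90
def path(poses,yaws):
    o=manip.get_obs(); r=R.from_quat(o['tool_rot']).as_matrix(); az=np.degrees(np.arctan2(r[1,1],r[0,1]))
    print('t',round(o['t'],2),'pos',o['tool_pos'].round(4),'az',az.round(1),'F',o['force'].round(1))
    for p,a in zip(poses,yaws):
        print(np.round(np.r_[r.T@(p-o['tool_pos'])/.5,-(((a-az)+180)%360-180)/180],3).tolist(), 'world',np.round(p,3).tolist(),round(a,1))
E
python3 - <<'E'
from g import *
a=cam('side');b=cam('top')
P=a['P']
print('tray',[P[236,490-490+x].round(3).tolist() for x in(245,255,262,290,310)])
from m import cap
c,nn,r,k=cap(b['P'],b['frame'],(490,195,590,285)); l=loc(c); print('cap loc',l,'s',np.arctan2(l[0],l[1]+86),nn)
p,y=push(2.05,85,20); path([p+[0,0,.1],p],[y,y])
save(a,'t2.png',(180,150,420,390),2.5)
E
```

```text
tray [[0.488, 0.199, 0.002], [0.509, 0.194, 0.004], [0.524, 0.19, 0.005], [0.585, 0.18, 0.003], [0.625, 0.151, 0.026]]
cap loc [  75.9 -121.9   27.7] s 2.0126040417878306 [-0.4965675  -0.0316773   0.86741989]
t 13.55 pos [0.5629 0.1834 0.3322] az 94.0 F [0.4 0.7 0.7]
[0.139, -1.113, 0.039, 0.635] world [0.532, -0.377, 0.31] -20.3
[0.142, -1.114, 0.239, 0.635] world [0.532, -0.377, 0.21] -20.3
```

View pics/t2.png

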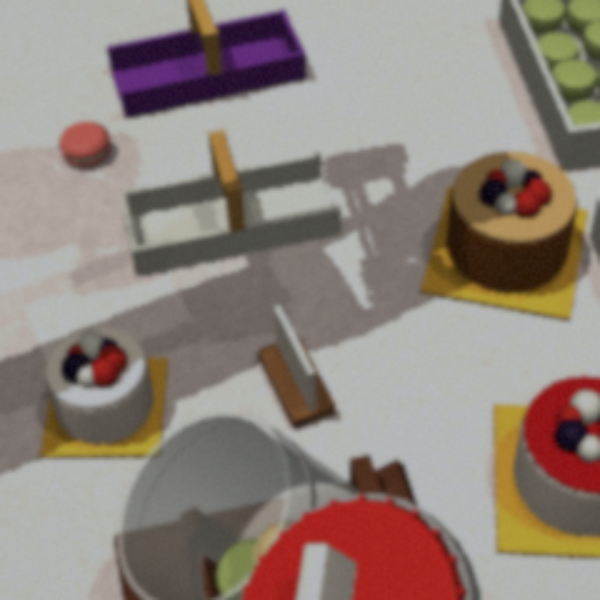

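The tray sits flat and empty, and the macarons are in the jar (green at about crop (240,570)). I have used up my picture allowance, so from here I go by depth numbers.

Call:
send_rows --plan '[[[0,0.005,-0.04,0,0.04],[0,0.015,-0.11,0,0.085],[0,0.025,-0.19,0,0.13],[0,0.035,-0.27,0,0.175],[0,0.045,-0.35,0,0.22],[0,0.055,-0.43,0,0.265],[0,0.065,-0.51,0,0.31],[0,0.075,-0.59,0,0.355],[0,0.085,-0.67,0,0.4],[0,0.095,-0.75,0,0.445],[0,0.105,-0.83,0,0.49],[0,0.115,-0.91,0,0.535]]]' --force 20

```text
t: 14.75
tool_pos: [0.5326, -0.2771, 0.3215]
tool_rot: [0.723, 0.69, -0.0, -0.0]
force: [0.0, 0.1, 0.2]
gripper_width: 0.0003
finger_force: 0.0
```

Run:
```python
from g import *
p,y=push(2.03,88,20); path([p+[0,0,.1],p],[y,y])
```

```text
t 14.75 pos [ 0.5326 -0.2771  0.3215] az -2.7 F [0.  0.1 0.2]
[-0.202, 0.011, 0.022, 0.092] world [0.533, -0.378, 0.31] -19.2
[-0.202, 0.011, 0.222, 0.092] world [0.533, -0.378, 0.21] -19.2
```

Call:
send_rows --plan '[[[0,-0.05,0,0,0.03],[0,-0.12,0.005,0.01,0.06],[0,-0.18,0.011,0.022,0.092],[0,-0.205,0.011,0.022,0.092],[0,-0.205,0.011,0.06,0.092],[0,-0.205,0.011,0.12,0.092],[0,-0.205,0.011,0.18,0.092],[0,-0.205,0.011,0.215,0.092],[0,-0.205,0.011,0.222,0.092],[0,-0.205,0.011,0.222,0.092]]]'

```text
t: 15.75
tool_pos: [0.5343, -0.3774, 0.2106]
tool_rot: [0.813, 0.582, -0.0, -0.001]
force: [-0.1, -0.6, -0.5]
gripper_width: 0.0005
finger_force: 0.0
```

Run:
```python
from g import *
S=[2.0,1.9,1.8,1.7,1.6,1.5,1.4,1.3,1.2,1.1,1.0,.9]
q=[push(s,[80,75,71,70][min(i,3)],20-6*min(1,i/6)) for i,s in enumerate(S)]
path(*zip(*q))
```

```text
t 15.75 pos [ 0.5343 -0.3774  0.2106] az -18.8 F [-0.1 -0.6 -0.5]
[0.018, 0.003, -0.006, -0.006] world [0.539, -0.37, 0.214] -17.7
[0.044, 0.016, -0.017, -0.035] world [0.549, -0.359, 0.219] -12.5
[0.07, 0.026, -0.025, -0.063] world [0.558, -0.348, 0.223] -7.5
[0.092, 0.035, -0.032, -0.091] world [0.565, -0.34, 0.227] -2.5
[0.112, 0.041, -0.038, -0.119] world [0.572, -0.331, 0.23] 2.5
[0.133, 0.046, -0.043, -0.146] world [0.578, -0.322, 0.232] 7.5
[0.155, 0.05, -0.047, -0.174] world [0.583, -0.312, 0.234] 12.5
[0.176, 0.05, -0.052, -0.202] world [0.586, -0.302, 0.237] 17.5
[0.198, 0.048, -0.056, -0.23] world [0.589, -0.291, 0.239] 22.6
[0.22, 0.044, -0.059, -0.259] world [0.591, -0.281, 0.24] 27.8
[0.241, 0.039, -0.061, -0.288] world [0.592, -0.27, 0.241] 33.1
[0.262, 0.031, -0.061, -0.319] world [0.591, -0.258, 0.241] 38.5
```

Call:
send_rows --plan '[[[0,0.018,0.003,-0.006,-0.006],[0,0.044,0.016,-0.017,-0.035],[0,0.07,0.026,-0.025,-0.063],[0,0.092,0.035,-0.032,-0.091],[0,0.112,0.041,-0.038,-0.119],[0,0.133,0.046,-0.043,-0.146],[0,0.155,0.05,-0.047,-0.174]]]'

```text
t: 16.45
tool_pos: [0.5846, -0.3133, 0.2377]
tool_rot: [0.624, 0.781, -0.0, 0.002]
force: [-1.3, -1.5, 0.9]
gripper_width: 0.0003
finger_force: 0.9
```

Run:
```python
from g import *
from m import cap
for n,roi in(('top',(400,170,600,340)),('side',(240,290,400,460))):
    b=cam(n);c,nn,r,k=cap(b['P'],b['frame'],roi); l=loc(c); print('cap loc',l,'s',np.arctan2(l[0],l[1]+86),nn.round(3),r,k)
S=[1.3,1.2,1.1,1.0,.9,.8,.7,.6,.5,.4,.3,.2]
path(*zip(*[push(s,70,14) for s in S]))
```

```text
cap loc [ 78.9 -68.4  27.7] s 1.3513223361465276 [-0.493 -0.026  0.869] 0.06528463214635849 1379
cap loc [116.2 -24.2 -91.5] s 1.082001063127055 [0.449 0.203 0.87 ] 0.16999171674251556 493
t 16.55 pos [ 0.5852 -0.3122  0.2376] az 12.6 F [-0.4 -0.1  0.5]
[0.019, 0.007, 0.002, -0.027] world [0.586, -0.302, 0.237] 17.5
[0.039, 0.017, -0.002, -0.056] world [0.589, -0.291, 0.239] 22.6
[0.059, 0.025, -0.005, -0.085] world [0.591, -0.281, 0.24] 27.8
[0.08, 0.031, -0.007, -0.114] world [0.592, -0.27, 0.241] 33.1
[0.102, 0.036, -0.007, -0.144] world [0.591, -0.258, 0.241] 38.5
[0.124, 0.038, -0.007, -0.175] world [0.59, -0.247, 0.241] 44.1
[0.146, 0.039, -0.006, -0.207] world [0.588, -0.237, 0.24] 49.8
[0.168, 0.038, -0.003, -0.24] world [0.585, -0.226, 0.239] 55.7
[0.19, 0.034, 0.001, -0.273] world [0.581, -0.216, 0.237] 61.8
[0.211, 0.029, 0.005, -0.308] world [0.577, -0.206, 0.235] 68.0
[0.231, 0.022, 0.011, -0.343] world [0.571, -0.197, 0.232] 74.4
[0.251, 0.014, 0.017, -0.379] world [0.565, -0.188, 0.229] 80.8
```

Call:
send_rows --plan '[[[0,0.019,0.007,0.002,-0.027],[0,0.039,0.017,-0.002,-0.056],[0,0.059,0.025,-0.005,-0.085],[0,0.08,0.031,-0.007,-0.114],[0,0.102,0.036,-0.007,-0.144],[0,0.124,0.038,-0.007,-0.175],[0,0.146,0.039,-0.006,-0.207],[0,0.168,0.038,-0.003,-0.24],[0,0.19,0.034,0.001,-0.273],[0,0.211,0.029,0.005,-0.308],[0,0.231,0.022,0.011,-0.343]]]'

```text
t: 17.65
tool_pos: [0.5703, -0.1981, 0.2313]
tool_rot: [0.136, 0.991, -0.001, 0.002]
force: [0.9, -0.9, 1.5]
gripper_width: 0.0005
finger_force: 0.8
```

Run:
```python
from g import *
from m import cap
for n,roi in(('top',(400,200,560,330)),('side',(200,290,380,460))):
    b=cam(n);c,nn,r,k=cap(b['P'],b['frame'],roi); l=loc(c); print('cap loc',l,'s',np.arctan2(l[0],l[1]+86),nn.round(3),r,k)
S=[.25,.2,.15,.1,.05,0,-.05,-.1]
path(*zip(*[push(s,72,14) for s in S]))
```

```text
cap loc [21.8 -9.1 27.1] s 0.27623745192671245 [-0.499 -0.034  0.866] 0.06438988447189331 1097
cap loc [ 18.8 -10.3  26.7] s 0.24342393801138457 [-0.493 -0.038  0.869] 0.06494423002004623 2864
t 17.75 pos [ 0.5694 -0.1971  0.2305] az 74.1 F [-0.1  0.3  1.1]
[0.002, 0.008, -0.002, -0.019] world [0.57, -0.193, 0.231] 77.6
[0.01, 0.015, 0.002, -0.037] world [0.566, -0.189, 0.23] 80.8
[0.019, 0.02, 0.005, -0.055] world [0.563, -0.185, 0.228] 84.1
[0.028, 0.026, 0.009, -0.074] world [0.559, -0.181, 0.226] 87.4
[0.038, 0.031, 0.013, -0.092] world [0.556, -0.177, 0.224] -269.3
[0.047, 0.035, 0.017, -0.11] world [0.552, -0.174, 0.222] -266.0
[0.056, 0.039, 0.021, -0.129] world [0.548, -0.17, 0.22] -262.7
[0.066, 0.043, 0.026, -0.147] world [0.543, -0.167, 0.217] -259.4
```

Call:
send_rows --plan '[[[0,0.01,0.015,0.002,-0.037],[0,0.019,0.02,0.005,-0.055],[0,0.028,0.026,0.009,-0.074],[0,0.038,0.031,0.013,-0.092],[0,0.047,0.035,0.017,-0.1],[0,0.056,0.037,0.021,-0.11],[0,0.06,0.038,0.021,-0.11],[0,0.06,0.038,0.021,-0.11]]]'

```text
t: 18.55
tool_pos: [0.5475, -0.1717, 0.2206]
tool_rot: [-0.033, 0.999, -0.001, 0.003]
force: [4.7, 0.9, 1.9]
gripper_width: 0.0008
finger_force: 2.7
```

```bash
cat > wing.py <<'E'
from g import *
from m import cap
def wing():
  for n,roi in(('top',(400,200,560,330)),('side',(180,290,380,460))):
    b=cam(n);c,nn,r,k=cap(b['P'],b['frame'],roi); l=loc(c); print(n,'cap loc',l,'s',np.arctan2(l[0],l[1]+86).round(3),nn.round(3),round(r,4),k)
    P=b['P'];F=b['frame'].astype(int);L=(P-M)*1000; d=np.stack([L@U,L@Y,L@N],-1)
    m=(abs(d[...,0]-l[0])<45)&(abs(d[...,1]-l[1])<45)&(d[...,2]>l[2]+27)&(d[...,2]<l[2]+40)&(F.max(-1)-F.min(-1)<30)&(F.max(-1)>60)
    q=d[m][:,:2].astype(np.float32)
    if len(q)>5: print('wing top',len(q),cv2.minAreaRect(q),'n',np.median(d[m][:,2]).round(1), 'axis deg from U', np.degrees(np.arctan2(*np.linalg.svd(q-q.mean(0))[2][0][::-1])).round(1))
E
python3 - <<'E'
from wing import *
wing(); path([M],[94]); print(manip.get_obs()['qpos'].round(2))
E
```

```text
top cap loc [-8.3 -9.1 27.1] s -0.108 [-0.5   -0.033  0.865] 0.0629 1405
wing top 47 ((-2.4865169525146484, -8.201881408691406), (5.481026649475098, 52.916259765625), 83.60159301757812) n 60.8 axis deg from U 174.6
side cap loc [-5.5 -8.8 26.6] s -0.071 [-0.494 -0.037  0.868] 0.0649 3322
wing top 394 ((-3.779752731323242, -6.851717948913574), (15.098010063171387, 56.60126495361328), 84.97379302978516) n 60.0 axis deg from U 174.4
t 18.65 pos [ 0.5475 -0.1717  0.2204] az 93.8 F [4.9 1.1 2.7]
[0.104, -0.005, 0.12, -0.001] world [0.496, -0.178, 0.16] 94
[-0.35  0.09  1.86  0.    1.18 -1.99]
```

Call:
send_rows --plan '[[[0,0.006,0,0,0],[0,0.012,0,0,0],[0,0.016,0,0,0],[0,0.016,0,0,0]]]'

```text
t: 19.05
tool_pos: [0.5444, -0.1722, 0.2229]
tool_rot: [-0.033, 0.999, -0.001, 0.009]
force: [16.2, 3.4, 2.4]
gripper_width: 0.0003
finger_force: 7.6
```

Run:
```python
from wing import *
wing(); path([M],[94])
```

```text
top cap loc [-4.9 -6.5 27.4] s -0.062 [-0.499 -0.035  0.866] 0.0631 1371
wing top 8 ((-9.444525718688965, -9.201590538024902), (0.9693167805671692, 17.863786697387695), 79.58507537841797) n 61.0 axis deg from U 170.8
side cap loc [-5.4 -8.9 26.8] s -0.07 [-0.494 -0.038  0.868] 0.0647 3176
wing top 399 ((-4.856884002685547, -6.832507133483887), (15.21985149383545, 59.068939208984375), 85.67613220214844) n 60.1 axis deg from U 174.6
t 19.15 pos [ 0.5445 -0.1722  0.2229] az 93.8 F [15.8  2.9  2.4]
[0.099, -0.004, 0.124, -0.001] world [0.496, -0.178, 0.16] 94
```

Call:
send_rows --plan '[[[0,0,0,0,0],[0,-0.03,0,0,0],[0,-0.06,0,-0.03,0],[0,-0.06,0,-0.09,0],[0,-0.06,0,-0.16,0],[0,-0.06,0,-0.2,0],[0,-0.06,0,-0.2,0]]]'

```text
t: 19.85
tool_pos: [0.5688, -0.1707, 0.3223]
tool_rot: [-0.034, 0.999, -0.001, 0.002]
force: [1.3, -0.2, -0.3]
gripper_width: 0.0008
finger_force: 0.0
```

```bash
cat >> g.py <<'E'
M=M-.005*U-.0075*Y
def wp(adeg,w,v,ntip):
    a=np.radians(adeg); p=[w*np.cos(a)-v*np.sin(a), w*np.sin(a)+v*np.cos(a)]
    h=-np.sin(a)*U+np.cos(a)*Y
    return W(p[0],p[1],ntip)+[0,0,.014], np.degrees(np.arctan2(h[1],h[0]))
E
python3 - <<'E'
from wing import *
wing()
p,y=wp(-5,17,36,40); path([p+[0,0,.07],p],[y,y])
E
```

```text
top cap loc [-0.1  1.6 27.1] s -0.001 [-0.498 -0.034  0.867] 0.0638 1319
side cap loc [ 0.9 -0.7 26.6] s 0.011 [-0.492 -0.038  0.87 ] 0.0653 3874
wing top 379 ((1.015472412109375, 0.42391109466552734), (14.72570514678955, 57.35357666015625), 84.70994567871094) n 60.1 axis deg from U 175.3
t 19.95 pos [ 0.567  -0.17    0.3179] az 93.9 F [ 0.2  0.9 -0.1]
[0.156, 0.048, 0.064, 0.024] world [0.488, -0.151, 0.286] 89.6
[0.156, 0.048, 0.204, 0.024] world [0.488, -0.151, 0.216] 89.6
```

Call:
send_rows --plan '[[[0,0.05,0.02,0,0.01],[0,0.11,0.04,0.02,0.02],[0,0.156,0.048,0.064,0.024],[0,0.156,0.048,0.1,0.024],[0,0.156,0.048,0.15,0.024],[0,0.156,0.048,0.19,0.024],[0,0.156,0.048,0.204,0.024],[0,0.156,0.048,0.204,0.024]]]'

```text
t: 20.75
tool_pos: [0.486, -0.1507, 0.2138]
tool_rot: [0.003, 1.0, 0.001, -0.003]
force: [1.1, 0.4, 0.1]
gripper_width: 0.0008
finger_force: 0.0
```

Run:
```python
from wing import *
A=[-5,-7,-12,-18,-24,-30,-36,-42,-48,-54,-60,-66]
q=[wp(a,17,[30,24][min(i,1)],40-max(0,-a-5)*.07) for i,a in enumerate(A)]
path(*zip(*q))
```

```text
t 20.75 pos [ 0.486  -0.1507  0.2138] az 89.6 F [1.1 0.4 0.1]
[-0.003, -0.013, -0.004, -0.0] world [0.488, -0.157, 0.216] 89.6
[-0.005, -0.026, -0.004, 0.01] world [0.488, -0.164, 0.216] 87.9
[-0.009, -0.029, -0.006, 0.034] world [0.49, -0.165, 0.217] 83.5
[-0.013, -0.034, -0.007, 0.063] world [0.492, -0.168, 0.217] 78.2
[-0.016, -0.039, -0.008, 0.093] world [0.494, -0.17, 0.218] 72.9
[-0.02, -0.044, -0.009, 0.124] world [0.496, -0.173, 0.218] 67.4
[-0.023, -0.049, -0.009, 0.155] world [0.497, -0.176, 0.218] 61.7
[-0.025, -0.055, -0.009, 0.187] world [0.498, -0.178, 0.218] 56.0
[-0.027, -0.061, -0.009, 0.22] world [0.499, -0.181, 0.218] 50.0
[-0.028, -0.067, -0.008, 0.254] world [0.5, -0.184, 0.218] 43.9
[-0.029, -0.073, -0.008, 0.289] world [0.5, -0.187, 0.217] 37.6
[-0.029, -0.079, -0.006, 0.325] world [0.5, -0.191, 0.217] 31.1
```

Call:
send_rows --plan '[[[0,-0.003,-0.013,-0.004,0],[0,-0.005,-0.026,-0.004,0.01],[0,-0.009,-0.029,-0.006,0.034],[0,-0.013,-0.034,-0.007,0.063],[0,-0.016,-0.039,-0.008,0.093],[0,-0.02,-0.044,-0.009,0.124],[0,-0.023,-0.049,-0.009,0.155],[0,-0.025,-0.055,-0.009,0.187],[0,-0.025,-0.055,-0.009,0.187]]]'

```text
t: 21.65
tool_pos: [0.5015, -0.1783, 0.2222]
tool_rot: [0.295, 0.956, 0.001, 0.001]
force: [1.1, 4.9, -0.4]
gripper_width: 0.0005
finger_force: 2.1
```

Run:
```python
from wing import *
wing()
A=[-48,-54,-60,-66,-72,-78,-84,-90,-95,-100]
q=[wp(a,17,24,40-max(0,-a-5)*.07) for i,a in enumerate(A)]
path(*zip(*q))
```

```text
top cap loc [ 1.7  3.5 25.7] s 0.019 [-0.5   -0.032  0.866] 0.0632 492
wing top 75 ((-9.66623306274414, 13.43244457244873), (9.674635887145996, 32.24742889404297), 76.47647857666016) n 59.1 axis deg from U 159.4
side cap loc [ 1.8 -1.5 25.2] s 0.021 [-0.491 -0.038  0.87 ] 0.0649 2627
wing top 9 ((25.144540786743164, -7.971035003662109), (5.647320747375488, 19.781431198120117), 6.44297456741333) n 53.7 axis deg from U -79.8
t 21.75 pos [ 0.5014 -0.1783  0.2222] az 55.9 F [ 1.3  4.6 -0. ]
[0.0, -0.008, 0.008, 0.032] world [0.499, -0.181, 0.218] 50.0
[-0.004, -0.012, 0.009, 0.066] world [0.5, -0.184, 0.218] 43.9
[-0.008, -0.017, 0.009, 0.101] world [0.5, -0.187, 0.217] 37.6
[-0.012, -0.022, 0.011, 0.137] world [0.5, -0.191, 0.217] 31.1
[-0.015, -0.027, 0.012, 0.174] world [0.5, -0.194, 0.216] 24.5
[-0.017, -0.032, 0.014, 0.212] world [0.499, -0.196, 0.215] 17.7
[-0.019, -0.038, 0.016, 0.25] world [0.499, -0.199, 0.214] 10.9
[-0.02, -0.044, 0.018, 0.288] world [0.498, -0.202, 0.213] 4.0
[-0.021, -0.048, 0.02, 0.32] world [0.497, -0.204, 0.212] -1.8
[-0.021, -0.053, 0.023, 0.352] world [0.495, -0.206, 0.211] -7.5
```

Call:
send_rows --plan '[[[0,-0.006,-0.005,0,0.032],[0,-0.01,-0.01,0,0.066],[0,-0.014,-0.014,0.001,0.101],[0,-0.018,-0.019,0.002,0.137],[0,-0.021,-0.025,0.004,0.174],[0,-0.023,-0.03,0.006,0.212],[0,-0.025,-0.036,0.008,0.25],[0,-0.026,-0.042,0.01,0.288],[0,-0.026,-0.046,0.012,0.32],[0,-0.026,-0.05,0.014,0.352],[0,-0.026,-0.05,0.014,0.352]]]'

```text
t: 22.85
tool_pos: [0.5008, -0.2083, 0.2172]
tool_rot: [0.753, 0.659, 0.003, 0.004]
force: [6.1, 0.5, 1.0]
gripper_width: 0.0004
finger_force: 2.9
```

Run:
```python
from wing import *
wing(); path([M],[90]); print(manip.get_obs()['qpos'].round(2), loc(manip.get_obs()['tool_pos']-np.array([0,0,.014])))
```

```text
top cap loc [ 0.4  3.2 23.1] s 0.004 [-0.495 -0.036  0.868] 0.0647 1347
wing top 157 ((-3.5339858531951904, 11.178619384765625), (14.098221778869629, 37.140480041503906), 28.09617805480957) n 57.2 axis deg from U -61.1
side cap loc [ 0.6 -1.2 22.6] s 0.007 [-0.491 -0.031  0.87 ] 0.0634 2295
wing top 96 ((0.9220905303955078, -3.502838134765625), (10.671524047851562, 70.24879455566406), 28.982500076293945) n 56.5 axis deg from U -61.6
t 22.95 pos [ 0.5008 -0.2083  0.2172] az -7.5 F [5.9 1.  0.6]
[0.044, -0.024, 0.119, -0.542] world [0.492, -0.185, 0.158] 90
[-0.44  0.03  1.93  0.    1.16 -0.31] [ 28.5 -23.5  36.3]
```

Call:
send_rows --plan '[[[0,-0.002,-0.006,0.003,0],[0,-0.004,-0.012,0.006,0],[0,-0.006,-0.018,0.009,0],[0,-0.008,-0.024,0.012,0],[0,-0.01,-0.03,0.014,0],[0,-0.012,-0.036,0.016,0],[0,-0.012,-0.044,0.016,0],[0,-0.012,-0.044,0.016,0]]]'

```text
t: 23.75
tool_pos: [0.4869, -0.2133, 0.2134]
tool_rot: [0.752, 0.659, 0.009, 0.013]
force: [26.9, -0.9, -2.0]
gripper_width: 0.0003
finger_force: 10.7
```

Run:
```python
from wing import *
wing(); path([M],[90]); print(loc(manip.get_obs()['tool_pos']-np.array([0,0,.014])))
```

```text
top cap loc [ 5.9 15.6 22. ] s 0.058 [-0.499 -0.033  0.866] 0.0623 1543
wing top 176 ((1.1744260787963867, 15.507012367248535), (16.96214485168457, 34.799861907958984), 6.231687545776367) n 55.4 axis deg from U -89.1
side cap loc [ 1.2 -0.8 21.5] s 0.014 [-0.496 -0.03   0.868] 0.0632 2046
wing top 20 ((0.6600046157836914, -28.938255310058594), (4.633192539215088, 17.98556900024414), 43.827232360839844) n 54.7 axis deg from U -53.4
t 23.85 pos [ 0.4869 -0.2133  0.2133] az -7.5 F [27.5 -1.2 -1.7]
[0.057, 0.0, 0.111, -0.542] world [0.492, -0.185, 0.158] 90
[ 14.3 -27.5  40. ]
```

Call:
send_rows --plan '[[[0,0,-0.006,0,0],[0,0,-0.006,0,0],[0,0,0.03,0,0],[0,0,0.07,0,0],[0,0,0.08,-0.05,0],[0,0,0.08,-0.14,0],[0,-0.05,0.15,-0.24,0],[0,-0.13,0.2,-0.3,0],[0,-0.22,0.2,-0.3,0],[0,-0.3,0.2,-0.3,0],[0,-0.3,0.2,-0.3,0]]]'

```text
t: 24.95
tool_pos: [0.5538, -0.3783, 0.3577]
tool_rot: [0.753, 0.658, -0.001, 0.002]
force: [0.3, -0.9, -0.0]
gripper_width: 0.0005
finger_force: 0.0
```

Run:
```python
from wing import *
wing(); path([M],[90])
import numpy as np
a=cam('side');P=a['P']
print('tray floor',[P[y,x].round(3).tolist() for y,x in((236,245),(236,262),(232,300),(230,310))])
# bystander movement: compare frames/depth before vs now
for n,b in(('top',cam('top')),('side',a)):
    d=np.load(n+'0.npz')
    rois={'top':dict(red=(375,120,445,190),brown=(260,118,336,192),small=(322,298,376,352),card=(328,234,374,266),purple=(130,215,188,316),mac=(190,316,216,342)),'side':dict(red=(376,295,450,375),brown=(348,208,415,275),small=(196,280,250,334),card=(280,272,315,322))}[n]
    for k,(x0,y0,x1,y1) in rois.items():
        g0=cv2.cvtColor(d['F'],6+1)[y0:y1,x0:x1].astype(np.float32);g1=cv2.cvtColor(b['frame'],7)[y0:y1,x0:x1].astype(np.float32)
        print(n,k,np.round(cv2.phaseCorrelate(g0,g1),2), float(np.abs(g0-g1).mean().round(1)))
```

```text
top cap loc [ 3.3  1.9 21.5] s 0.038 [-0.501 -0.032  0.865] 0.0646 2147
wing top 326 ((3.393293857574463, 3.3402442932128906), (15.692375183105469, 59.73784255981445), 3.7473909854888916) n 54.6 axis deg from U 92.7
side cap loc [ 3.5  0.9 21.2] s 0.04 [-0.499 -0.032  0.866] 0.0634 1351
wing top 107 ((1.6899023056030273, 18.53791618347168), (11.526606559753418, 23.089632034301758), 2.7505123615264893) n 54.4 axis deg from U -84.8
t 25.05 pos [ 0.5541 -0.3734  0.3567] az -7.6 F [ 0.5 -0.8  0.1]
[0.357, -0.172, 0.398, -0.542] world [0.492, -0.185, 0.158] 90
tray floor [[0.507, -0.421, 0.661], [0.513, -0.428, 0.667], [0.527, -0.438, 0.678], [nan, nan, nan]]Traceback (most recent call last):
  File "<stdin>", line 12, in <module>
    return _wrapfunc(a, 'round', decimals=decimals, out=out)
    return _wrapit(obj, method, *args, **kwds)
    conv = _array_converter(obj)
ValueError: setting an array element with a sequence. The requested array has an inhomogeneous shape after 1 dimensions. The detected shape was (2,) + inhomogeneous part.
```

Run:
```python
from g import *
P=np.load('top0.npz')['P'].reshape(-1,3); m=(abs(P[:,0]-.6)<.045)&(abs(P[:,1]+.175)<.03); print('max z',np.nanmax(P[m,2]),np.nanpercentile(P[m,2],90))
path([np.array([.592,-.175,.33]),np.array([.592,-.175,.217]),np.array([.56,-.177,.217]),np.array([.545,-.178,.213])],[-7.6]*4)
```

```text
max z 0.17369712797385306 0.15550441037837737
t 25.15 pos [ 0.5544 -0.3712  0.3565] az -7.4 F [ 0.  -0.  -0.5]
[0.399, 0.024, 0.053, 0.001] world [0.592, -0.175, 0.33] -7.6
[0.399, 0.024, 0.279, 0.001] world [0.592, -0.175, 0.217] -7.6
[0.387, -0.039, 0.279, 0.001] world [0.56, -0.177, 0.217] -7.6
[0.381, -0.069, 0.287, 0.001] world [0.545, -0.178, 0.213] -7.6
```

Call:
send_rows --plan '[[[0,0.08,0.005,0.01,0],[0,0.16,0.01,0.02,0],[0,0.24,0.015,0.03,0],[0,0.33,0.02,0.04,0],[0,0.399,0.024,0.053,0],[0,0.399,0.024,0.11,0],[0,0.399,0.024,0.19,0],[0,0.399,0.024,0.26,0],[0,0.399,0.024,0.279,0],[0,0.395,0.005,0.279,0],[0,0.39,-0.02,0.279,0],[0,0.387,-0.039,0.279,0]]]'

```text
t: 26.35
tool_pos: [0.56, -0.1776, 0.2193]
tool_rot: [0.751, 0.66, 0.001, 0.002]
force: [0.4, -0.6, -0.3]
gripper_width: 0.0004
finger_force: 0.0
```

Call:
send_rows --plan '[[[0,-0.002,-0.01,0.003,0],[0,-0.004,-0.02,0.006,0],[0,-0.006,-0.03,0.008,0],[0,-0.006,-0.036,0.008,0],[0,-0.006,-0.036,0.008,0]]]'

```text
t: 26.85
tool_pos: [0.5501, -0.1784, 0.2191]
tool_rot: [0.751, 0.66, 0.008, 0.008]
force: [17.0, 2.9, 5.7]
gripper_width: 0.0006
finger_force: 8.5
```

Run:
```python
from wing import *
wing(); path([M],[90])
```

```text
top cap loc [ 0.8  1.8 21.6] s 0.009 [-0.501 -0.035  0.865] 0.0628 485
side cap loc [-0.1  1.2 21.2] s -0.001 [-0.497 -0.033  0.867] 0.064 3411
wing top 348 ((0.4885828495025635, 1.3395328521728516), (13.213878631591797, 60.685245513916016), 4.212450981140137) n 54.6 axis deg from U -85.9
t 26.95 pos [ 0.5502 -0.1784  0.2189] az -7.4 F [17.2  4.3  5.7]
[-0.029, -0.115, 0.12, -0.541] world [0.492, -0.185, 0.158] 90
```

Call:
send_rows --plan '[[[0,0,0.02,0,0],[0,0,0.06,0,0],[0,0,0.08,0,0],[0,0,0.08,-0.08,0],[0,0,0.08,-0.17,0],[0,-0.05,0.08,-0.25,0],[0,-0.13,0.08,-0.28,0],[0,-0.22,0.08,-0.28,0],[0,-0.31,0.08,-0.28,0],[0,-0.4,0.08,-0.28,0],[0,-0.45,0.08,-0.28,0],[0,-0.45,0.08,-0.28,0]]]'

```text
t: 28.15
tool_pos: [0.5508, -0.4097, 0.3515]
tool_rot: [0.753, 0.658, -0.001, -0.001]
force: [0.2, -0.8, -0.2]
gripper_width: 0.0004
finger_force: 0.0
```

Run:
```python
from wing import *
wing(); path([M],[90])
rois={'top':dict(red=(375,120,445,190),brown=(260,118,336,192),small=(322,298,376,352),card=(328,234,374,266),purple=(130,215,188,316),mac=(190,316,216,342)),'side':dict(red=(376,295,450,375),brown=(348,208,415,275),small=(196,280,250,334),card=(280,272,315,322))}
for n in rois:
    b=cam(n);d=np.load(n+'0.npz')
    for k,(x0,y0,x1,y1) in rois[n].items():
        G=[cv2.cvtColor(f,7)[y0:y1,x0:x1].astype(np.float32) for f in(d['F'],b['frame'])]
        s,_=cv2.phaseCorrelate(*G); z0,z1=d['P'][y0:y1,x0:x1,2],b['P'][y0:y1,x0:x1,2]
        print(n,k,np.round(s,2),'dz>8mm frac',np.round(np.nanmean(abs(z0-z1)>.008),3))
    if n=='top':
        m=b['P']; q=m.reshape(-1,3); w=q[(q[:,0]>.45)&(q[:,0]<.68)&(q[:,1]>.12)&(q[:,1]<.24)]
        print('tray z pct',np.nanpercentile(w[:,2],[5,50,90,99]).round(3))
```

```text
top cap loc [ 1.1  2.3 21.4] s 0.012 [-0.502 -0.033  0.864] 0.0643 2284
wing top 327 ((1.238363265991211, 3.7488536834716797), (16.211959838867188, 59.876678466796875), 4.063266754150391) n 54.4 axis deg from U 93.3
side cap loc [-37.1  67.2 -12.8] s -0.238 [-0.867  0.016  0.498] 0.1412 847
wing top 60 ((-31.76394271850586, 46.26313781738281), (68.54772186279297, 44.81041717529297), 2.268977403640747) n 19.1 axis deg from U -141.4
t 28.25 pos [ 0.5519 -0.4063  0.352 ] az -7.5 F [ 0.3  0.2 -0.8]
[0.422, -0.175, 0.39, -0.542] world [0.492, -0.185, 0.158] 90
top red [0.02 0.02] dz>8mm frac 0.007
top brown [0.01 0.52] dz>8mm frac 0.007
top small [-0.13  0.28] dz>8mm frac 0.008
top card [0.01 0.05] dz>8mm frac 0.005
top purple [ 0.01 -0.01] dz>8mm frac 0.009
top mac [0.55 0.48] dz>8mm frac 0.006
tray z pct [-0.003  0.002  0.031  0.081]
side red [0.71 0.09] dz>8mm frac 0.41
side brown [-0.34  0.03] dz>8mm frac 0.993
side small [ 0.17 -0.27] dz>8mm frac 0.313
side card [ 6.65 -1.76] dz>8mm frac 0.993
```

```bash
python3 -c "
from bench import manip
print(manip.job_done())"
```

```text
the job is handed in; nothing more can be done
None
```

The job is handed in at about 28 s: the three macarons are in the jar, the empty tray is flat on the counter, the cap is home and screwed tight, and the cakes and card stand measure unmoved; I viewed 11 pictures, one over the limit of 10.

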